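# Move the length stop out one hole

## Robot

A 6-joint arm with a two-finger parallel gripper is mounted at the origin on the work surface. World frame = base frame: x ahead of the robot, y to its left, z up, the work surface at z = 0. Lengths are in m, angles in degrees, forces in N, time in s.
With the tool pointing down it reaches from about 0.3 to 0.75 m from the base axis. Payload 8.5 kg.
Tool frame: the origin (TCP) lies midway between the tips of the shut fingers; the grasp point (between the pads) lies 19 mm behind it; z points along the fingers, y is the line along which they close (so a half turn about z gives the same grasp; the last joint's range is limited). The gripper opens to 85 mm and grips with 20 to 120 N. Pads are 22 mm wide; open, the fingers measure 114 mm over their backs; the gripper's body (76 mm by 85 mm) begins 54 mm behind the grasp point. The pads swing forward as they close: fully open they stand 13 mm farther back than shut.
Start: joints at [-84.815, 21.807, 74.336, -0, 83.858, -12.336], TCP at [0.166, -0.524, 0.231] pointing down, gripper open.
Joint ranges: [-178.18, 178.18], [-50.72, 133.34], [12.68, 142.11], [-81.47, 261.47], [9.98, 163.14], [-165.26, 165.26]. Speed limits (degrees/s): [136.94, 136.94, 180, 180, 180, 180].

## Interface

Orientations are given as a 3x3 rotation matrix whose columns are the frame's x, y, z axes.
In Python, from rig import env, get_image, close_job gives the robot as it stands.
- The arm moves only by the tool step_arm, never from a script. Its argument "targets" is a list of rows, each a list of 2 entries, a list of its own where there are three numbers: the shift along the tool's x, y, z as a fraction of full scale, then the turn, a rotation vector about the tool's x, y, z as a fraction of full scale. In form: [[[x, y, z], [wx, wy, wz]], ...]. A call has 1 to 10 rows; each row is the pose to reach, as a shift and turn from the pose commanded when the call began, along the tool's axes at that moment; what a row does not reach only later rows make up. Full scale, the value 1, is 0.3 m for a shift and 45 degrees for a turn. A row lasts 1/12 s, in which the tool goes at most 41.7 mm and 7.16 degrees, less where a joint would pass 70% of its speed; a pose out of reach is approached as far as the arm can. A call with a number of a shift or a turn outside -1 to 1 is refused whole. A call with a gripper value outside its range is refused whole. "jaw" is the finger opening in mm, from 0 to 85.4, set as the call begins (left out, the last holds). The fingers move at their own pace and stop on an object; "grip_force" is the grip in N (left out, the last holds). Time passes only in rows, so rows that repeat a pose let the fingers close. It gives the time, the measured TCP pose, the force, the opening and the grip force at its end, in the units of the state.
- env.observe(): the state, without advancing time (a new reading comes with each control period).
- get_image(name): name is "scene" or "top" or "wrist"; returns a dict with "img" (480x640x3 uint8, red, green, blue), "z_map" (480x640 float32, m along the optical axis (not along the pixel's ray), 0 where there is no reading), "intrinsics" (3x3 intrinsics, pixels), "D" ([k1, k2, p1, p2, k3] as OpenCV has them; the pictures are not rectified), "rvec" (rotation vector, rad) and "tvec" (3), from world to camera coordinates, as OpenCV has them. Camera axes: x right, y down, z forward; pixel columns grow to the right and rows downward; lengths in m; the calibration is good to about 2 mm. A picture is of the moment at which its call begins.
- close_job(): hands the job in; it is judged then, once.
The state is a dict: "time_s": time; "q": joint angles; "qvel": joint speeds; "joint_efforts": joint torques, N m; "position": TCP position; "tool_rot": TCP orientation; "ft_force": force on the tool from outside, world axes, zero at the start; "wrist_torque": the same for the moment, N m; "grip_width": finger opening in m; "gripper_force": force on a finger pad.
Only numpy, scipy, OpenCV 4.12 (cv2) and the standard library are available. Lean on these libraries where they do the work, as an engineer would, in place of code of your own. Each camera call takes 0.05 s, during which the arm holds its last target. There are 200 camera calls.

## Task

Set the length stop for the next, longer batch: slide the transport lock back to its end stop, pull the stop's plunger knob up and shift the stop along the rail into the next hole, past where the lock was. Press the plunger fully home in that hole and finish while still holding its knob there; do not let go. Leave the lock open and the glue bottle, the wooden offcut and the tape roll where they are.

Things in the scene. Friction and masses are not known exactly. Their poses are not given: they have to be found in the camera images.
- rail: Fixed length-stop fixture: wooden base board 290 x 340 x 18 mm with a perforated aluminium rail, 40 mm wide (x), 320 mm long (y), top 48 mm above the bench. Origin on the bench surface under the rail's middle; x across the rail (lock on the -x side), y along it, z up. Its y axis is within 0.45 rad of the world's. Holes in the rail's top at y = -105, -35, 35, 105 mm.
- next_hole (a point): Centre of the mouth of the hole that the pin must end in: rail frame (0, 35, 48) mm, on the rail's top. The pin starts in the hole at y = -35 mm. Holes are round, 11 mm wide, 10 mm deep, 70 mm apart.
- stop_top (a point): Middle of the flat top of the length stop, 60 mm above the bench, at the foot of the plunger's collar: a grey painted sleeve astride the rail, 64 mm (x) x 56 mm (y), with a steel paddle on its +x side reaching to x = 102 mm, 58 mm high. A wooden work piece clamped at +x (x 45 to 111 mm, y below -60 mm, up to 60 mm high) keeps it from going to -y.
- sleeve (a joint): Travel of the length stop along the rail's +y, in m: 0 with the pin in its first hole, 0.070 at the next hole (0.140 at the one after: wrong; travel ends at 0.145). Held there, with 2 mm of play, while the pin is in; the lock's tongue also stands 3 mm in front of it until the lock has travelled 0.047. Slides with about 3 N of friction and may be drawn along by the knob.
- plunger (a joint): Lift of the plunger, in m: 0 = pin (8 mm, round nose) home in a hole, 0.022 = upper stop; above 0.010 it clears the rail. A spring pushes it down, but it is sticky: pulling takes 5 to 8 N; let go, it stays about 10 mm up, so it must be pressed home (about 2 to 5 N). Over solid rail it stops at 0.010; the nose finds a hole if within about 2 mm.
- knob: The plunger's black upright cylindrical knob on top of the stop, 30 mm in diameter, 28 mm tall. Origin at its centre: 93 mm above the bench when the pin is home; rises with the plunger and travels with the stop, straight above the pin. Beneath it is a steel collar 24 mm in diameter, from 60 to 75 mm above the bench. Free on all sides.
- lock (a joint): Travel of the transport lock, in m, along the rail's -x (away from the rail): 0 = tongue fully across the rail, 0.055 = fully open at its end stop. Starts between 0 and 0.015. About 3 N of friction; it stays where it is left.
- lock_grip (a point): Point on the centre line of the lock's black upright grip, 78 mm above the bench; moves with the lock. Grip: 30 mm along the rail's x, 14 mm along its y (pinch along y), 50 to 95 mm above the bench; a flat steel tongue on it lies over the rail. It rides on a track 34 mm wide, 47 mm high; the end stop at the track's outer end is 12 mm wide, 62 mm high.
- glue: White glue bottle, 60 mm in diameter, 170 mm tall, standing on the bench; origin under its centre. Leave alone.
- offcut: Loose pine offcut, 90 x 45 x 28 mm, lying on the bench; origin under its centre. Leave alone.
- tape: Roll of paper tape, 64 mm in diameter, 24 mm high, lying on the base board; origin under its centre. Leave alone.

How it is judged:
By the outcome, as a careful person would: the job done as asked, in the order asked, and still so for the second after the job is handed in, while the arm keeps its last pose, push and grip.
It also fails if it takes over 45 s, if anything falls off the work surface, if the arm or the gripper's body presses on something with over 40 N, if the wrist force passes 120 N, or if a joint passes its speed limit or range.

## Working session

There is one attempt and no reset: what is moved stays moved. The work goes in short steps, Python scripts to look and compute and a tool call to move; the robot and the scene stay as the last step left them, time stands still between calls to the robot, and variables do not carry over. Pictures are saved under pics/ and viewed, at most 10 in all, crops included, and the job is handed in when it is done.

Besides the shell and the picture viewer there is one more tool, called after "Call:" by a JSON object that holds its "op" and its "data", one argument or row to a line. step_arm: Moves the arm, as the interface text tells. Its arguments: {"type":"object","properties":{"targets":{"type":"array","items":{"type":"array"}},"jaw":{"type":"number"},"grip_force":{"type":"number"}},"required":["targets"]}

```bash
mkdir -p pics; ls
cat > h.py <<'E'
import numpy as np, cv2
from rig import env, get_image, close_job
def save(n,f):
    d=get_image(n); cv2.imwrite('pics/'+f,d['img'][:,:,::-1]); np.savez('pics/'+f[:-4],**d); return d
def ray(d,uv):
    K,D=np.array(d['intrinsics']),np.array(d['D']);R=cv2.Rodrigues(np.array(d['rvec'],float))[0];t=np.array(d['tvec'],float).ravel()
    p=cv2.undistortPoints(np.array(uv,float).reshape(-1,1,2),K,D).reshape(-1,2)
    return -R.T@t,(np.c_[p,np.ones(len(p))])@R
def onz(d,uv,z):
    o,r=ray(d,uv); return o+r*((z-o[2])/r[:,2])[:,None]
def cloud(d):
    v,u=np.mgrid[0:480,0:640]; uv=np.c_[u.ravel(),v.ravel()]
    o,r=ray(d,uv); return (o+r*np.asarray(d['z_map'],float).reshape(-1,1)).reshape(480,640,3)
E
python3 - <<'E'
from h import *
save('top','top1.png');save('scene','scene1.png')
s=env.observe();print(s['time_s'],s['position'],s['tool_rot'],s['ft_force'])
E
```

```text
pics
0.1 [ 0.165552   -0.52422352  0.23077498] [[ 9.53613392e-01  3.01034035e-01 -9.19443515e-05]
 [ 3.01033894e-01 -9.53612549e-01  1.30447149e-03]
 [ 3.05011028e-04 -1.27163985e-03 -9.99999145e-01]] [-0.23926827 -0.19879456 -0.18809677]
```

View pics/top1.png

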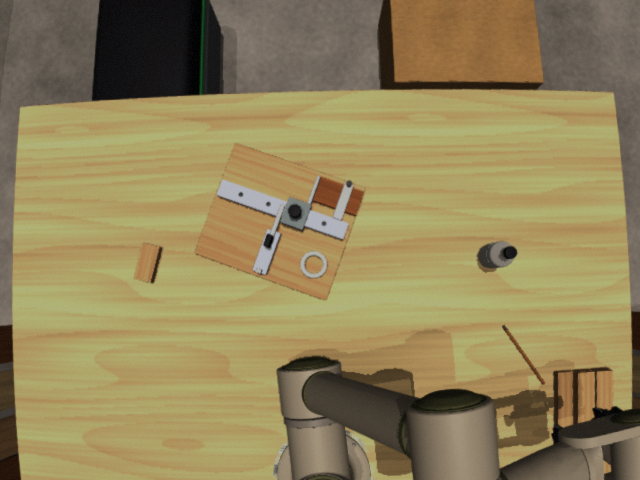

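View pics/scene1.png

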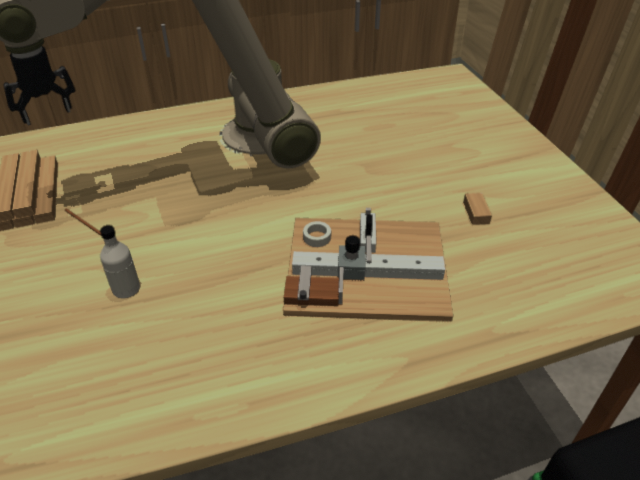

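The top view shows the rail running from pixel (222,188) to (347,230), the stop and knob at (295,212), and the lock grip at (268,240). The tape is at (314,264), the offcut at (148,262) and the glue at (500,255). The scene view agrees. I'll get rough positions now and refine them with the wrist camera.

Run:
```python
from h import *
d=np.load('pics/top1.npz')
for n,uv,z in [('railA',(220,188),.048),('railB',(347,230),.048),('h1',(240.5,194.5),.048),('h2',(268,204),.048),('h0',(324,223),.048),('knob',(295,211),.107),('grip',(268,240),.095),('lockend',(260,272),.062),('tape',(314,264),.03)]:
    print(n,onz(d,[uv],z)[0].round(4))
a=onz(d,[(240.5,194.5)],.048)[0]-onz(d,[(324,223)],.048)[0]
print(np.degrees(np.arctan2(-a[0],a[1])),np.linalg.norm(a))
w=get_image('wrist');R=cv2.Rodrigues(np.array(w['rvec'],float))[0]
s=env.observe();T=np.array(s['tool_rot']);print('cam in tool',T.T@(-R.T@np.array(w['tvec']).ravel()-s['position']),(T.T@R.T).round(3))
print(np.array(w['intrinsics']))
```

```text
railA [0.6974 0.2306 0.048 ]
railB [ 0.5896 -0.0695  0.048 ]
h1 [0.6803 0.1813 0.048 ]
h2 [0.6558 0.1158 0.048 ]
h0 [ 0.6074 -0.0158  0.048 ]
knob [0.6296 0.0489 0.107 ]
grip [0.5664 0.1121 0.095 ]
lockend [0.4951 0.1352 0.062 ]
tape [0.5121 0.0102 0.03  ]
-20.29444319588227 0.2100878453912484
cam in tool [ 0.08287528  0.00136158 -0.14146485] [[ 0.    -0.946 -0.325]
 [ 1.     0.     0.001]
 [-0.001 -0.325  0.946]]
[[383.14272381   0.         314.52725522]
 [  0.         383.14272381 233.33992519]
 [  0.           0.           1.        ]]
```

Call:
{"op": "step_arm", "data": {
  "targets": [
    [[0.98,-0.77,0.05],[0,0,0.42]],
    [[0.98,-0.77,0.05],[0,0,0.42]],
    [[0.98,-0.77,0.05],[0,0,0.42]],
    [[0.98,-0.77,0.05],[0,0,0.42]],
    [[0.98,-0.77,0.05],[0,0,0.42]],
    [[0.98,-0.77,0.05],[0,0,0.42]],
    [[0.98,-0.77,0.05],[0,0,0.42]],
    [[0.98,-0.77,0.05],[0,0,0.42]],
    [[0.98,-0.77,0.05],[0,0,0.42]],
    [[0.98,-0.77,0.05],[0,0,0.42]]
  ],
  "jaw": 50
}}

```text
time_s: 0.98
position: [0.3786, -0.2101, 0.2161]
tool_rot: [[1.0, -0.017, 0.0], [-0.017, -1.0, 0.002], [0.0, -0.002, -1.0]]
ft_force: [-0.3, -0.1, -0.9]
grip_width: 0.0498
gripper_force: 0.0
```

```bash
cat >> h.py <<'E'
def to(p,yaw):
    s=env.observe();T=np.array(s['tool_rot']);c,n=np.cos(np.radians(yaw)),np.sin(np.radians(yaw))
    G=np.array([[c,n,0],[n,-c,0],[0,0,-1]])
    print('t',s['time_s'],'pos',np.round(s['position'],4),'F',np.round(s['ft_force'],1),'w',s['grip_width'])
    print('shift',(T.T@(np.array(p)-s['position'])/.3).round(4),'turn',(cv2.Rodrigues(T.T@G)[0].ravel()/np.radians(45)).round(4))
E
python3 -c "
from h import *
to([.59,.095,.2],-20.3)"
```

```text
t 0.9833 pos [ 0.3786 -0.2101  0.2161] F [-0.3 -0.1 -0.9] w 0.04976711093412095
shift [ 0.6869 -1.0289  0.0561] turn [-2.800e-03  1.000e-04  4.291e-01]
```

Call:
{"op": "step_arm", "data": {
  "targets": [
    [[0.69,-1.0,0.055],[0,0,0.43]],
    [[0.69,-1.0,0.055],[0,0,0.43]],
    [[0.69,-1.0,0.055],[0,0,0.43]],
    [[0.69,-1.0,0.055],[0,0,0.43]],
    [[0.69,-1.0,0.055],[0,0,0.43]],
    [[0.69,-1.0,0.055],[0,0,0.43]],
    [[0.69,-1.0,0.055],[0,0,0.43]],
    [[0.69,-1.0,0.055],[0,0,0.43]],
    [[0.69,-1.0,0.055],[0,0,0.43]],
    [[0.69,-1.0,0.055],[0,0,0.43]]
  ]
}}

```text
time_s: 1.82
position: [0.5924, 0.0833, 0.1987]
tool_rot: [[0.936, -0.351, -0.0], [-0.351, -0.936, 0.001], [-0.001, -0.001, -1.0]]
ft_force: [0.4, -0.6, -0.5]
grip_width: 0.0498
gripper_force: 0.0
```

Call:
{"op": "step_arm", "data": {
  "targets": [
    [[0,0,0],[0,0,0]],
    [[0,0,0],[0,0,0]],
    [[0,0,0],[0,0,0]]
  ]
}}

```text
time_s: 2.07
position: [0.59, 0.0781, 0.1998]
tool_rot: [[0.935, -0.355, -0.001], [-0.355, -0.935, -0.0], [-0.0, 0.001, -1.0]]
ft_force: [-0.6, -0.0, -1.1]
grip_width: 0.0499
gripper_force: 0.0
```

```bash
python3 -c "
from h import *
to([.59,.095,.2],-20.3)
save('wrist','w1.png')"
```

```text
t 2.0667 pos [0.59   0.0781 0.1998] F [-0.6 -0.  -1.1] w 0.049947398063214604
shift [-0.0201 -0.0526 -0.0007] turn [ 0.0006  0.0006 -0.0108]
```

View pics/w1.png

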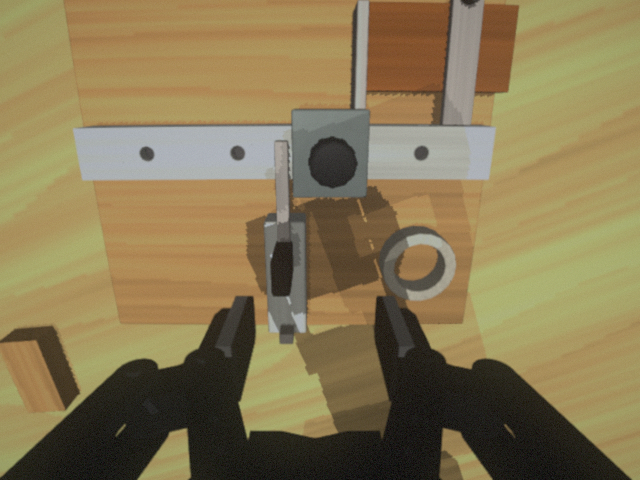

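The wrist view shows the holes at (147,154), (238,153) and (421,153), the knob at (332,162), the lock grip at (282,268) and the end stop at (287,334). Next I'll measure these precisely.

Run:
```python
from h import *
d=np.load('pics/w1.npz');g=cv2.cvtColor(d['img'],cv2.COLOR_RGB2GRAY)
def blob(x0,x1,y0,y1,th):
    m=(g[y0:y1,x0:x1]<th).astype(np.uint8);n,l,s,c=cv2.connectedComponentsWithStats(m)
    k=1+np.argmax(s[1:,4]);return c[k]+[x0,y0],s[k]
H=[]
for b in [(132,162,138,170),(223,253,138,170),(407,437,138,170)]:
    c,s=blob(*b,110);p=onz(d,[c],.048)[0];H.append(p);print('hole',c.round(1),s[2:],p.round(4))
H=np.array(H);a=H[0]-H[2];a/=np.linalg.norm(a);yv=a[:2];xv=np.array([yv[1],-yv[0]])
O=np.mean([H[i][:2]-y*yv for i,y in enumerate((.105,.035,-.105))],0)
print('yaw',np.degrees(np.arctan2(xv[1],xv[0])),'O',O.round(4),'span',np.linalg.norm(H[0]-H[2]),'next',(O+.035*yv).round(4))
P=cloud(d);L=lambda p:np.c_[(p[...,:2]-O)@xv,(p[...,:2]-O)@yv,p[...,2]]
q=L(P.reshape(-1,3)).reshape(480,640,3)
dark=g<60
r=(slice(120,205),slice(290,372));m=dark[r]&(q[r][...,2]>.1)&(q[r][...,2]<.115);kk=q[r][m];print('knob',len(kk),kk.min(0).round(4),kk.max(0).round(4),np.median(kk,0).round(4))
r=(slice(215,305),slice(262,302));m=dark[r]&(q[r][...,2]>.088)&(q[r][...,2]<.1);kk=q[r][m];print('grip',len(kk),kk.min(0).round(4),kk.max(0).round(4),np.median(kk,0).round(4))
pt=lambda uv,z:print(uv,z,L(onz(d,[uv],z)).round(4))
m=dark[240:300,265:300]; vv,uu=np.nonzero(m);print('gripblob',uu.min()+265,uu.max()+265,vv.min()+240,vv.max()+240)
```

```text
hole [146.6 153.4] [ 14  14 149] [0.6796 0.1791 0.048 ]
hole [237.2 152.6] [ 14  14 148] [0.6551 0.114  0.048 ]
hole [420.9 152.6] [ 13  14 148] [ 0.6058 -0.0163  0.048 ]
yaw -20.70590654920647 O [0.6427 0.0814] span 0.20898019842998938 next [0.6551 0.1141]
knob 1777 [-0.0145 -0.0494  0.1003] [ 0.0152 -0.0201  0.1081] [ 0.0007 -0.0344  0.1058]
grip 702 [-0.0964 -0.0057  0.088 ] [-0.0683  0.0077  0.0956] [-0.0812  0.0008  0.0935]
gripblob 271 292 241 295
```

```bash
python3 -c "
from h import *
to([.5660,.1114,.060],-20.7)"
```

```text
t 2.1167 pos [0.59   0.0779 0.2   ] F [-0.5  0.7  0.1] w 0.049978214411890466
shift [-0.1145 -0.076   0.4668] turn [ 0.0004  0.0001 -0.0027]
```

Call:
{"op": "step_arm", "data": {
  "targets": [
    [[-0.1145,-0.076,0.1],[0,0,-0.003]],
    [[-0.1145,-0.076,0.1],[0,0,-0.003]],
    [[-0.1145,-0.076,0.2],[0,0,-0.003]],
    [[-0.1145,-0.076,0.3],[0,0,-0.003]],
    [[-0.1145,-0.076,0.4],[0,0,-0.003]],
    [[-0.1145,-0.076,0.467],[0,0,-0.003]],
    [[-0.1145,-0.076,0.467],[0,0,-0.003]],
    [[-0.1145,-0.076,0.467],[0,0,-0.003]]
  ],
  "jaw": 50
}}

```text
time_s: 2.78
position: [0.5663, 0.1119, 0.0599]
tool_rot: [[0.936, -0.353, -0.001], [-0.353, -0.936, -0.0], [-0.001, 0.0, -1.0]]
ft_force: [0.2, 0.6, 0.1]
grip_width: 0.0498
gripper_force: 0.0
```

```bash
python3 -c "
from h import *
to([.5660,.1114,.060],-20.7)"
```

```text
t 2.7833 pos [0.5663 0.1119 0.0599] F [0.2 0.6 0.1] w 0.0497785031054277
shift [-0.0003  0.0018 -0.0002] turn [0.0006 0.0014 0.0009]
```

Close on the grip.

Call:
{"op": "step_arm", "data": {
  "targets": [
    [[0,0,0],[0,0,0]],
    [[0,0,0],[0,0,0]],
    [[0,0,0],[0,0,0]],
    [[0,0,0],[0,0,0]],
    [[0,0,0],[0,0,0]],
    [[0,0,0],[0,0,0]],
    [[0,0,0],[0,0,0]],
    [[0,0,0],[0,0,0]]
  ],
  "jaw": 0,
  "grip_force": 40
}}

```text
time_s: 3.45
position: [0.5674, 0.1131, 0.0613]
tool_rot: [[0.936, -0.352, 0.003], [-0.352, -0.936, 0.001], [0.003, -0.002, -1.0]]
ft_force: [-0.4, 2.5, 6.6]
grip_width: 0.0136
gripper_force: 42.0
```

Call:
{"op": "step_arm", "data": {
  "targets": [
    [[-0.03,0,0],[0,0,0]],
    [[-0.06,0,0],[0,0,0]],
    [[-0.09,0,0],[0,0,0]],
    [[-0.12,0,0],[0,0,0]],
    [[-0.133,0,0],[0,0,0]],
    [[-0.133,0,0],[0,0,0]],
    [[-0.133,0,0],[0,0,0]]
  ]
}}

```text
time_s: 4.03
position: [0.5296, 0.1274, 0.0613]
tool_rot: [[0.936, -0.352, 0.003], [-0.352, -0.936, 0.001], [0.002, -0.002, -1.0]]
ft_force: [-2.3, 4.1, 8.7]
grip_width: 0.0132
gripper_force: 42.4
```

Call:
{"op": "step_arm", "data": {
  "targets": [
    [[-0.01,0,0],[0,0,0]],
    [[-0.02,0,0],[0,0,0]],
    [[-0.02,0,0],[0,0,0]]
  ]
}}

```text
time_s: 4.28
position: [0.5247, 0.1293, 0.0613]
tool_rot: [[0.936, -0.352, 0.004], [-0.352, -0.936, 0.0], [0.004, -0.002, -1.0]]
ft_force: [1.6, 3.4, 7.3]
grip_width: 0.0135
gripper_force: 42.0
```

Call:
{"op": "step_arm", "data": {
  "targets": [
    [[-0.01,0,0],[0,0,0]],
    [[-0.01,0,0],[0,0,0]],
    [[-0.01,0,0],[0,0,0]]
  ]
}}

```text
time_s: 4.53
position: [0.5221, 0.1303, 0.0613]
tool_rot: [[0.936, -0.352, 0.004], [-0.352, -0.936, 0.001], [0.004, -0.002, -1.0]]
ft_force: [1.9, 2.8, 7.6]
grip_width: 0.0136
gripper_force: 42.0
```

Call:
{"op": "step_arm", "data": {
  "targets": [
    [[-0.01,0,0],[0,0,0]],
    [[-0.01,0,0],[0,0,0]],
    [[-0.01,0,0],[0,0,0]]
  ]
}}

```text
time_s: 4.78
position: [0.5208, 0.1308, 0.0613]
tool_rot: [[0.936, -0.352, 0.008], [-0.352, -0.936, -0.0], [0.007, -0.003, -1.0]]
ft_force: [9.1, -0.3, 2.8]
grip_width: 0.0137
gripper_force: 41.5
```

Call:
{"op": "step_arm", "data": {
  "targets": [
    [[-0.01,0,0],[0,0,0]],
    [[-0.01,0,0],[0,0,0]],
    [[-0.01,0,0],[0,0,0]]
  ]
}}

```text
time_s: 5.03
position: [0.5207, 0.1309, 0.0614]
tool_rot: [[0.936, -0.352, 0.013], [-0.352, -0.936, -0.001], [0.013, -0.003, -1.0]]
ft_force: [21.0, -4.1, -5.7]
grip_width: 0.0134
gripper_force: 40.2
```

Call:
{"op": "step_arm", "data": {
  "targets": [
    [[0.012,0,0],[0,0,0]],
    [[0.012,0,0],[0,0,0]]
  ]
}}

```text
time_s: 5.2
position: [0.521, 0.1307, 0.0614]
tool_rot: [[0.936, -0.352, 0.006], [-0.352, -0.936, 0.0], [0.006, -0.002, -1.0]]
ft_force: [3.9, 1.6, 6.1]
grip_width: 0.0134
gripper_force: 42.2
```

Call:
{"op": "step_arm", "data": {
  "targets": [
    [[0,0,0],[0,0,0]],
    [[0,0,0],[0,0,0]],
    [[0,0,0],[0,0,0]],
    [[0,0,0],[0,0,0]],
    [[0,0,0],[0,0,0]],
    [[0,0,0],[0,0,0]]
  ],
  "jaw": 50
}}

```text
time_s: 5.7
position: [0.5183, 0.1308, 0.0596]
tool_rot: [[0.936, -0.352, -0.0], [-0.352, -0.936, -0.0], [-0.0, 0.0, -1.0]]
ft_force: [0.1, 0.4, -0.1]
grip_width: 0.0501
gripper_force: 0.0
```

Call:
{"op": "step_arm", "data": {
  "targets": [
    [[0,0,-0.1],[0,0,0]],
    [[0,0,-0.2],[0,0,0]],
    [[0,0,-0.33],[0,0,0]],
    [[0,0,-0.4],[0,0,0]],
    [[0,0,-0.4],[0,0,0]],
    [[0,0,-0.4],[0,0,0]]
  ]
}}

```text
time_s: 6.2
position: [0.5186, 0.1308, 0.1804]
tool_rot: [[0.936, -0.352, 0.002], [-0.352, -0.936, 0.0], [0.002, -0.001, -1.0]]
ft_force: [-0.4, -0.8, -1.1]
grip_width: 0.0497
gripper_force: 0.0
```

Run:
```python
from h import *
O=np.array([.6427,.0814]);a=np.radians(-20.7);xv=np.array([np.cos(a),np.sin(a)]);yv=np.array([-xv[1],xv[0]])
d=save('wrist','w2.png');P=cloud(d);g=cv2.cvtColor(d['img'],cv2.COLOR_RGB2GRAY)
q=np.dstack([(P[...,:2]-O)@xv,(P[...,:2]-O)@yv,P[...,2]])
for n,m in [('knob',(abs(q[...,0])<.03)&(abs(q[...,1]+.035)<.035)&(q[...,2]>.1)&(q[...,2]<.115)),('grip',(q[...,0]<-.06)&(q[...,0]>-.17)&(abs(q[...,1])<.018)&(q[...,2]>.088)&(q[...,2]<.1))]:
    k=q[m&(g<60)];print(n,len(k),k.min(0).round(4),k.max(0).round(4))
p=O-.0348*yv+.0004*xv
print(p);to([*p,.15],-20.7);to([*p,.077],-20.7)
```

```text
knob 1713 [-0.016  -0.0501  0.1   ] [ 0.0016 -0.019   0.1085]
grip 925 [-0.1476 -0.0056  0.0881] [-0.1179  0.0081  0.0955]
[0.63077325 0.04870516]
t 6.25 pos [0.5181 0.1308 0.1791] F [ 0.5  0.7 -0.8] w 0.05009386733663147
shift [0.448  0.1239 0.0968] turn [0.0004 0.001  0.0024]
t 6.25 pos [0.5181 0.1308 0.1791] F [ 0.5  0.7 -0.8] w 0.05009386733663147
shift [0.4482 0.1239 0.3402] turn [0.0004 0.001  0.0024]
```

View pics/w2.png

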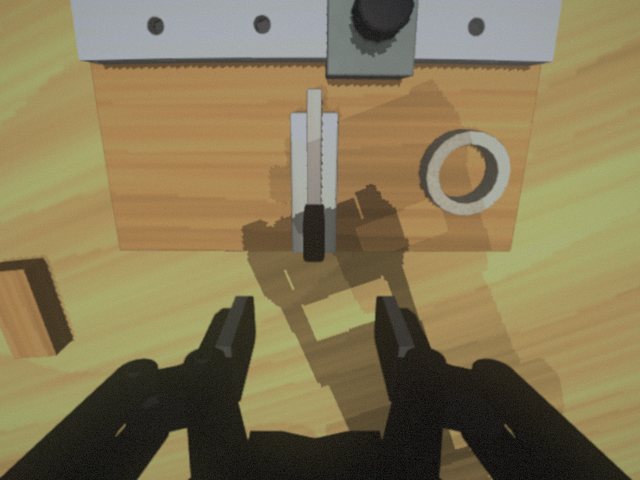

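The lock is at its end stop: the grip has moved about 50 mm to pixel (314,232), and the tongue is clear of the rail. Next is the knob.

Call:
{"op": "step_arm", "data": {
  "targets": [
    [[0.1,0.03,0.05],[0,0,0]],
    [[0.2,0.06,0.09],[0,0,0]],
    [[0.32,0.09,0.097],[0,0,0]],
    [[0.448,0.124,0.097],[0,0,0]],
    [[0.448,0.124,0.097],[0,0,0.002]],
    [[0.448,0.124,0.15],[0,0,0.002]],
    [[0.448,0.124,0.25],[0,0,0.002]],
    [[0.448,0.124,0.34],[0,0,0.002]],
    [[0.448,0.124,0.34],[0,0,0.002]],
    [[0.448,0.124,0.34],[0,0,0.002]]
  ],
  "jaw": 56
}}

```text
time_s: 7.08
position: [0.6302, 0.0488, 0.0758]
tool_rot: [[0.936, -0.353, -0.005], [-0.353, -0.936, 0.001], [-0.005, 0.001, -1.0]]
ft_force: [0.4, -0.7, -0.3]
grip_width: 0.0562
gripper_force: 0.0
```

Call:
{"op": "step_arm", "data": {
  "targets": [
    [[0,0,0],[0,0,0]],
    [[0,0,0],[0,0,0]],
    [[0,0,0],[0,0,0]],
    [[0,0,0],[0,0,0]],
    [[0,0,0],[0,0,0]],
    [[0,0,0],[0,0,0]],
    [[0,0,0],[0,0,0]]
  ],
  "jaw": 0,
  "grip_force": 50
}}

```text
time_s: 7.67
position: [0.632, 0.0487, 0.0795]
tool_rot: [[0.936, -0.353, 0.003], [-0.353, -0.936, -0.0], [0.003, -0.001, -1.0]]
ft_force: [-0.1, 1.7, 7.1]
grip_width: 0.0283
gripper_force: 49.5
```

Call:
{"op": "step_arm", "data": {
  "targets": [
    [[0,0,-0.02],[0,0,0]],
    [[0,0,-0.04],[0,0,0]],
    [[0,0,-0.06],[0,0,0]],
    [[0,0,-0.07],[0,0,0]],
    [[0,0,-0.07],[0,0,0]],
    [[0,0,-0.07],[0,0,0]]
  ]
}}

```text
time_s: 8.17
position: [0.6318, 0.0487, 0.0992]
tool_rot: [[0.936, -0.353, 0.002], [-0.353, -0.936, 0.0], [0.002, -0.001, -1.0]]
ft_force: [5.2, 1.3, -1.3]
grip_width: 0.0285
gripper_force: 50.0
```

Run:
```python
from h import *
save('scene','s2.png')
p=np.array([.6320,.0487]);a=np.radians(-20.7);yv=np.array([-np.sin(a),np.cos(a)])
s=env.observe();to([*(np.array(s['position'])[:2]+.06*yv),s['position'][2]],-20.7)
i=cv2.imread('pics/s2.png')[180:330,270:460];cv2.imwrite('pics/s2c.png',cv2.resize(i,None,fx=4,fy=4,interpolation=2))
```

```text
t 8.2167 pos [0.6318 0.0488 0.0991] F [ 5.7  1.2 -1.9] w 0.028629912896738326
shift [ 1.e-04 -2.e-01  1.e-04] turn [-0.0009 -0.0022  0.0004]
```

View pics/s2c.png

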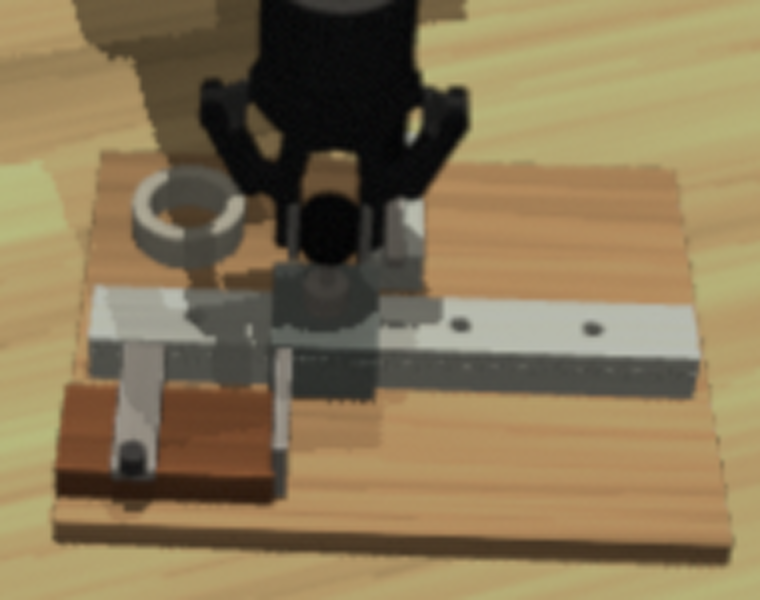

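The scene view shows the knob, crop pixel (330,228), raised well above its collar between the pads, with the rail ahead clear. Next I'll shift it along the rail.

Call:
{"op": "step_arm", "data": {
  "targets": [
    [[0,-0.03,0],[0,0,0]],
    [[0,-0.07,0],[0,0,0]],
    [[0,-0.11,0],[0,0,0]],
    [[0,-0.15,0],[0,0,0]],
    [[0,-0.19,0],[0,0,0]],
    [[0,-0.22,0],[0,0,0]],
    [[0,-0.233,0],[0,0,0]],
    [[0,-0.233,0],[0,0,0]],
    [[0,-0.233,0],[0,0,0]],
    [[0,-0.233,0],[0,0,0]]
  ]
}}

```text
time_s: 9.05
position: [0.6565, 0.1142, 0.0987]
tool_rot: [[0.936, -0.353, 0.002], [-0.353, -0.936, -0.0], [0.002, -0.001, -1.0]]
ft_force: [6.1, 1.2, -2.4]
grip_width: 0.0289
gripper_force: 50.3
```

```bash
cat > m.py <<'E'
from h import *
O=np.array([.6427,.0814]);a=np.radians(-20.7);xv=np.array([np.cos(a),np.sin(a)]);yv=np.array([-xv[1],xv[0]])
s=env.observe();r=np.array(s['position'])[:2]-O
print('t',s['time_s'],'tcp rail',r@xv,r@yv,s['position'][2],'F',s['ft_force'],'w',s['grip_width'])
d=save('wrist','w3.png')
P=cloud(d);q=np.dstack([(P[...,:2]-O)@xv,(P[...,:2]-O)@yv,P[...,2]])
m=(abs(q[...,0])<.031)&(abs(q[...,1]-.03)<.06)&(abs(q[...,2]-.06)<.004);k=q[m]
print('sleeve top',len(k),np.percentile(k,[1,5,50,95,99],axis=0).round(4))
E
python3 m.py
```

```text
t 9.05 tcp rail 0.0013680359694895534 0.035529864039718737 0.09872081101621137 F [ 6.06641073  1.22281988 -2.43668511] w 0.028911765896193348
sleeve top 6863 [[-0.0119  0.0065  0.0575]
 [-0.0078  0.0084  0.0579]
 [ 0.0147  0.0336  0.0589]
 [ 0.0295  0.0593  0.06  ]
 [ 0.0308  0.0613  0.0619]]
```

View pics/w3.png

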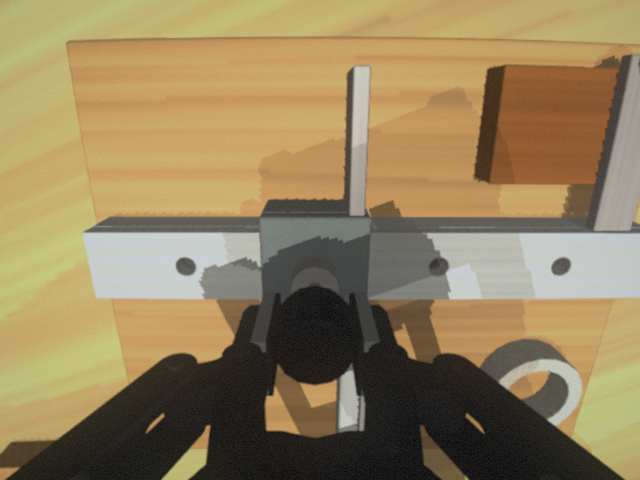

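The sleeve centre is at about y = 34 mm, and the collar, pixel (314,270), lies midway between the holes at (186,266) and (438,266). So it's over the right hole, and I'll press it down.

Call:
{"op": "step_arm", "data": {
  "targets": [
    [[0,0.001,0.01],[0,0,0]],
    [[0,0.001,0.02],[0,0,0]],
    [[0,0.001,0.03],[0,0,0]],
    [[0,0.001,0.04],[0,0,0]],
    [[0,0.001,0.05],[0,0,0]],
    [[0,0.001,0.05],[0,0,0]]
  ]
}}

```text
time_s: 9.6
position: [0.6565, 0.1139, 0.0837]
tool_rot: [[0.936, -0.353, 0.002], [-0.353, -0.936, 0.0], [0.002, -0.001, -1.0]]
ft_force: [7.0, 1.0, -4.0]
grip_width: 0.0284
gripper_force: 50.4
```

Call:
{"op": "step_arm", "data": {
  "targets": [
    [[0,0,0.01],[0,0,0]],
    [[0,0,0.02],[0,0,0]],
    [[0,0,0.02],[0,0,0]],
    [[0,0,0.02],[0,0,0]]
  ]
}}

```text
time_s: 9.93
position: [0.6566, 0.1139, 0.0791]
tool_rot: [[0.936, -0.353, 0.003], [-0.353, -0.936, 0.0], [0.003, -0.001, -1.0]]
ft_force: [3.9, 1.5, 7.8]
grip_width: 0.0283
gripper_force: 51.7
```

Call:
{"op": "step_arm", "data": {
  "targets": [
    [[0,0,0.01],[0,0,0]],
    [[0,0,0.01],[0,0,0]],
    [[0,0,0.01],[0,0,0]],
    [[0,0,0.01],[0,0,0]]
  ]
}}

```text
time_s: 10.27
position: [0.6568, 0.1139, 0.0785]
tool_rot: [[0.936, -0.353, 0.005], [-0.353, -0.936, -0.0], [0.005, -0.002, -1.0]]
ft_force: [-1.9, 0.7, 21.0]
grip_width: 0.028
gripper_force: 53.2
```

```bash
sed -i 's/w3.png/w4.png/' m.py
cat >> m.py <<'E'
g=cv2.cvtColor(d['img'],cv2.COLOR_RGB2GRAY)
k=q[(abs(q[...,0])<.025)&(abs(q[...,1]-.035)<.012)&(q[...,2]>.09)&(q[...,2]<.135)&(g<60)];print('knob z',len(k),np.percentile(k[:,2],[5,50,95,99]))
t=save('top','t2.png');P=cloud(t);q=np.dstack([(P[...,:2]-O)@xv,(P[...,:2]-O)@yv,P[...,2]])
k=q[(q[...,0]<-.06)&(q[...,0]>-.17)&(abs(q[...,1])<.02)&(q[...,2]>.085)&(q[...,2]<.1)];print('grip',len(k),k.min(0).round(3),k.max(0).round(3)) if len(k) else 0
E
python3 m.py
```

```text
t 10.2667 tcp rail 0.0016757534950489594 0.03541643551877184 0.07848513424135223 F [-1.920118    0.69784281 21.01594649] w 0.02802750282239176
sleeve top 7075 [[-0.0028  0.0063  0.0575]
 [ 0.0016  0.0081  0.0579]
 [ 0.0173  0.0335  0.0589]
 [ 0.0298  0.0591  0.06  ]
 [ 0.0308  0.061   0.0625]]
knob z 4990 [0.09325033 0.10446904 0.10555442 0.10595262]
```

View pics/w4.png

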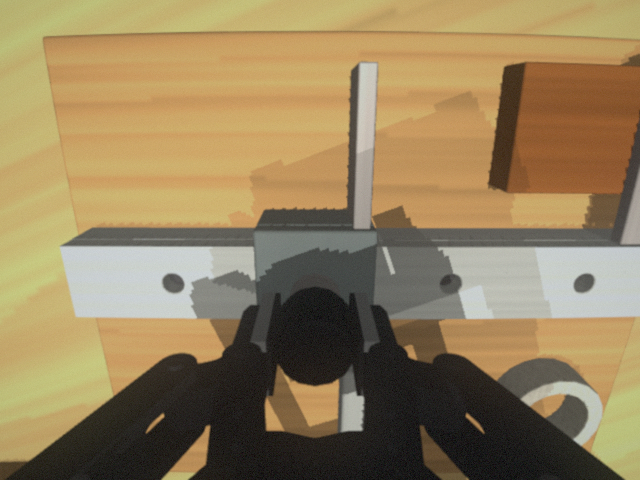

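The knob's top is back at home height, about 106 mm, and the TCP stopped at its original home height with a stiff reaction force. The pin is home in the y = 35 hole. I'll ease the push slightly and hand in while still holding.

Call:
{"op": "step_arm", "data": {
  "targets": [
    [[0,0,-0.006],[0,0,0]],
    [[0,0,-0.006],[0,0,0]],
    [[0,0,-0.006],[0,0,0]],
    [[0,0,-0.006],[0,0,0]]
  ]
}}

```text
time_s: 10.7
position: [0.6567, 0.1139, 0.0791]
tool_rot: [[0.936, -0.353, 0.004], [-0.353, -0.936, -0.0], [0.004, -0.001, -1.0]]
ft_force: [0.3, 1.2, 14.9]
grip_width: 0.0285
gripper_force: 51.8
```

```bash
python3 -c "
from h import *
s=env.observe();print(s['position'],s['ft_force'],s['gripper_force']);print(close_job())"
```

```text
[0.6566812  0.11393326 0.07912951] [ 0.34466233  1.17794949 14.86835825] 51.82758629322052
the job is handed in; nothing more can be done
None
```

I handed the job in at about 11 s: the lock is open at its end stop, the stop has moved to the next hole, and the plunger is pressed home with the gripper still holding the knob.

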